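# Lock the portafilter cleaner's guard and prove its switch

## Task

Get the portafilter cleaner ready for service: swing its splash guard fully shut so that the guard's lug lines up between the two fixed lugs, then take the lock rod from its rest and thread it down through all three lugs until its flange is home against the upper lug, and let go of it. With the guard locked, push down the roller arm of the start switch until it clicks and let it spring back. Leave the milk pitcher, the tamper and the cup where they stand.

Things in the scene. Friction and masses are not known exactly. Their poses are not given: they have to be found in the camera images.
- deck: Sloping steel deck of the fixed cleaner, 250 mm wide, rising 30 degrees away from the robot. Origin on its surface midway between the fixed lugs; x runs up the slope, y left, z is its normal. Surface from x = -105 to +48 mm. The lug holes' common axis is parallel to x at y = 0, z = 42 mm. The rod comes in from behind the upper lug (free space) and slides down the slope towards the robot.
- upper_lug (a point): Centre of the hole's mouth on the outer (uphill) face of the upper fixed lug, at x = 39, y = 0, z = 42 mm of the deck; axes as the deck. The fixed lugs are upright steel plates 8 mm thick, 28 mm wide, 56 mm high, 70 mm apart centre to centre, each with a 12 mm hole chamfered 2 mm.
- lower_lug (a point): Centre of the hole's mouth on the outer (downhill) face of the lower fixed lug, at x = -39, y = 0, z = 42 mm of the deck; axes as the deck.
- guard_lug (a point): Centre of the 12 mm hole in the guard's own lug (aluminium, 10 mm thick, 26 mm wide, 44 mm high); moves with the guard. With the guard shut it lies on the common axis, midway between the fixed lugs.
- guard_push (a point): Point on the upper face of the guard plate, 45 mm from its hinge axis and 2 mm out from it, a good place to push; moves and turns with the guard (its z axis is the plate's outward normal, its y axis points from the lug to the hinge).
- guard (a joint): Splash guard's hinge angle, rad: 0 = shut, parallel to the deck, on its stop; grows as it opens upward, to 1.4; starts half open. Aluminium plate 56 mm along the slope, 86 mm wide, 4 mm thick. Hinge axis parallel to deck x at y = 100, z = 12 mm; the plate reaches from it to near y = 0, where its lug stands up. Stiff (0.13 N m): stays where left; 4 N at 45 mm from the hinge closes it.
- switch_arm (a joint): Angle of the start switch's roller arm in rad: 0 = at rest, clicks at 0.30, end stop at 0.50; a spring returns it. It grows as the roller is pushed towards the deck: 0.30 rad is 13 mm of roller travel along the deck's normal, the stop 20 mm. Takes about 4 N to click, 6 N at the stop.
- roller (a point): Centre of the black roller (16 mm diameter, 10 mm wide) at the end of the 45 mm switch arm; moves with the arm. At rest at x = 12, y = -74, z = 45 mm of the deck, right of the lugs. The arm's pivot is 42 mm down the slope from it, at z = 30 mm, beside a grey housing 42 x 24 x 38 mm whose uphill end is 29 mm from the roller's centre.
- rod: Loose lock rod, 90 g: steel shaft 8 mm thick, 105 mm long, last 8 mm tapered; steel flange 20 mm in diameter, 5 mm thick; round black handle 16 mm in diameter, 45 mm long. Origin on the axis at the flange's shaft-side face; x runs from tip to handle (shaft at negative x, handle at 5 to 50 mm). Threaded home, its x agrees with the deck's and its origin lies at the upper lug's hole mouth.
- rod_tip (a point): The tip of the rod, 105 mm from the flange face.
- rod_grip (a point): On the rod's axis in the middle of the handle, 28 mm from the flange face.
- rest: Fixed rest for the rod: dark wooden foot 120 x 55 x 10 mm with two black V posts, in which the rod lies level, axis 52 mm above the counter. Origin at counter height under the rod's flange face; x runs along the rod from tip to handle, away from the robot. The handle overhangs beyond the posts and is free all round.
- pitcher: Bystander: steel milk pitcher, 84 mm in diameter, 110 mm high; origin under its centre.
- tamper: Bystander: dark steel tamper, 58 mm in diameter, 90 mm high; origin under its centre.
- cup: Bystander: white cup, 80 mm in diameter, 60 mm high; origin under its centre.
Not all that is in view belongs to the job. Several things have the shape of the rod; the one meant has the colours described above.

How it is judged (in metres and radians):
On the way, in this order (a step that is already met when the one before it is completed fails the run):
1. the guard is swung shut (value of joint guard below 0.05 rad), for 0.2 s.
2. the rod is threaded through all three lugs, its flange home, and let go (x of rod in the frame of upper_lug between -0.005 and 0.005 m and y of rod in the frame of upper_lug between -0.006 and 0.006 m and z of rod in the frame of upper_lug between -0.006 and 0.006 m and y of rod_tip in the frame of lower_lug between -0.006 and 0.006 m and z of rod_tip in the frame of lower_lug between -0.006 and 0.006 m and x of rod_tip in the frame of lower_lug below -0.018 m and value of joint guard below 0.05 rad and contact force between rod and the fingers below 0.1 N), for 0.2 s.
3. the switch's roller arm is pushed until it clicks (value of joint switch_arm above 0.3 rad).
4. the roller arm springs back (value of joint switch_arm below 0.06 rad), for 0.1 s.
At the end, for the whole second after the job is handed in: Guard shut (within 0.05 rad); rod at rest through all three lugs, flange within 5 mm of the upper lug, axis within 6 mm of the hole centres, tip out beyond the lower lug; switch arm back within 0.06 rad; pitcher, tamper and cup within 40 mm of where they stood (x of rod in the frame of upper_lug between -0.005 and 0.005 m and y of rod in the frame of upper_lug between -0.006 and 0.006 m and z of rod in the frame of upper_lug between -0.006 and 0.006 m and y of rod_tip in the frame of lower_lug between -0.006 and 0.006 m and z of rod_tip in the frame of lower_lug between -0.006 and 0.006 m and x of rod_tip in the frame of lower_lug below -0.018 m and value of joint guard below 0.05 rad and value of joint switch_arm below 0.06 rad and linear speed of rod below 0.02 m/s and distance of each of pitcher, tamper, cup from where it was at the start of the episode below 0.04 m); the robot touches nothing.
It fails at once if the pitcher, the tamper or the cup is pushed away by more than 40 mm (distance of any of pitcher, tamper, cup from where it was at the start of the episode above 0.04 m).
It also fails if it takes over 58 s, if anything falls off the work surface, if the arm or the gripper's body presses on something with over 40 N, if the wrist force passes 120 N, or if a joint passes its speed limit or range.

## Robot

A 6-joint arm with a two-finger parallel gripper is mounted at the origin on the work surface. World frame = base frame: x ahead of the robot, y to its left, z up, the work surface at z = 0. Lengths are in m, angles in degrees, forces in N, time in s.
With the tool pointing down it reaches from about 0.25 to 0.725 m from the base axis. Payload 9.7 kg.
Tool frame: the origin (TCP) lies midway between the tips of the shut fingers; the grasp point (between the pads) lies 19 mm behind it; z points along the fingers, y is the direction in which the jaws open and shut (so a half turn about z gives the same grasp; the last joint's range is limited). The gripper opens to 85 mm and grips with 20 to 120 N. Pads are 22 mm wide; open, the fingers measure 114 mm over their backs; the gripper's body (76 mm by 85 mm) begins 54 mm behind the grasp point. The pads swing forward as they close: fully open they stand 13 mm farther back than shut.
Start: joints at [70.13, 4.979, 10.078, 95.1, 0, 90], TCP at [0.187, 0.517, 0.231] pointing down, gripper open.
Joint ranges: [-179.16, 179.16], [-48.56, 103.87], [-65.8, 70.77], [-126.05, 130.52], [-82.76, 87.17], [-180, 180]. Speed limits (degrees/s): [127.2, 127.2, 147.25, 180, 180, 180].

## Interface

Orientations are given as a 3x3 rotation matrix whose columns are the frame's x, y, z axes.
In Python, from cell import ctrl, open_jaws, grasp, solver, get_image, job gives the robot as it stands. Calls block until the motion is done:
- ctrl.move_pose(position, orientation): joint-space move of the TCP to a pose.
- ctrl.servo_line(position, speed=0.15, frame=None): straight line of the TCP; frame=None keeps the orientation; speed is the mean speed in m/s.
- ctrl.set_joints(angles): joint-space move.
- open_jaws() and grasp(newtons=None): open the fingers fully, or close them until they stop; newtons is the grip in N (None keeps the last).
- ctrl.hold(seconds).
- solver.inverse_kinematics(position, orientation): joint angles nearest the present ones, or None.
- get_image(name): name is "side" or "top" or "wrist"; returns a dict with "img" (420x560x3 uint8, blue, green, red), "camera_matrix" (3x3 intrinsics, pixels), "dist" ([k1, k2, p1, p2, k3] as OpenCV has them; the pictures are not rectified), "position" and "orientation" of the camera in the world. Camera axes: x right, y up, looking along -z (the intrinsics and any distortion apply to the point x, -y, -z); pixel columns grow to the right and rows downward; lengths in m; the calibration is good to about 2 mm. A picture is of the moment at which its call begins. There is no depth.
A pose or a line that the arm cannot do raises ctrl.MotionError and nothing moves.
- job.sign_off(): hands the job in, once; it reports no verdict.
Readings, each from a call of its own:
- ctrl.read_t(): time.
- ctrl.read_joint_positions(): joint angles.
- ctrl.read_joint_velocities(): joint speeds.
- ctrl.read_tau(): joint torques, N m.
- ctrl.read_tool_pos(): TCP position.
- ctrl.read_tcp_rot(): TCP orientation.
- ctrl.read_ft_force(): force on the tool from outside, world axes, zero at the start.
- ctrl.read_ft_torque(): the same for the moment, N m.
- ctrl.read_grip_width(): finger opening in m.
Only numpy, scipy, OpenCV 4.12 (cv2) and the standard library are available. Lean on these libraries where they do the work, as an engineer would, in place of code of your own. Each camera call takes 0.05 s, during which the arm holds its last target.

## Working session

There is one attempt and no reset: what is moved stays moved. The work goes in short steps, each a Python script; the robot and the scene stay as the last script left them, time stands still between calls to the robot, and variables do not carry over. Pictures are saved under pics/ and viewed, and the job is handed in when it is done.

```bash
ls; mkdir -p pics
cat > h.py <<'E'
import numpy as np, cv2, json
from cell import ctrl, open_jaws, grasp, solver, get_image, job
def shot(n,tag):
    d=get_image(n); cv2.imwrite(f'pics/{tag}.png',d['img'])
    np.savez(f'pics/{tag}.npz',**{k:np.array(v) for k,v in d.items()})
    return d
def load(tag): return dict(np.load(f'pics/{tag}.npz'))
def proj(d,P):
    P=np.atleast_2d(P).astype(float); R=np.array(d['orientation']); c=(P-d['position'])@R
    c=c*[1,-1,-1]
    return cv2.projectPoints(c,np.zeros(3),np.zeros(3),np.array(d['camera_matrix']),np.array(d['dist']))[0][:,0]
def ray(d,uv):
    p=cv2.undistortPoints(np.array([[uv]],float),np.array(d['camera_matrix']),np.array(d['dist']))[0,0]
    v=np.array(d['orientation'])@np.array([p[0],-p[1],-1]); return np.array(d['position']),v/np.linalg.norm(v)
def onz(d,uv,z):
    o,v=ray(d,uv); return o+v*(z-o[2])/v[2]
def crop(tag,x0,y0,w,h,s,out):
    im=cv2.imread(f'pics/{tag}.png')[y0:y0+h,x0:x0+w]
    cv2.imwrite(f'pics/{out}.png',cv2.resize(im,None,fx=s,fy=s,interpolation=cv2.INTER_CUBIC))
E
python3 - <<'E'
from h import *
for n in ['side','top','wrist']:
    d=shot(n,n+'0'); print(n,np.round(d['position'],3),np.round(d['orientation'],3).tolist(),np.round(d['camera_matrix'],1).tolist(),d['dist'])
print(ctrl.read_t(),ctrl.read_tcp_rot())
E
```

```text
pics
side [ 0.378 -0.721  0.799] [[0.984, 0.131, -0.118], [-0.176, 0.678, -0.714], [-0.014, 0.724, 0.69]] [[394.3, 0.0, 283.5], [0.0, 394.3, 209.1], [0.0, 0.0, 1.0]] [-0.04413568  0.          0.          0.          0.        ]
top [ 0.256 -0.02   1.205] [[0.146, 0.964, -0.224], [-0.989, 0.144, -0.027], [0.006, 0.225, 0.974]] [[448.1, 0.0, 284.8], [0.0, 448.1, 209.8], [0.0, 0.0, 1.0]] [-0.09669543  0.          0.          0.          0.        ]
wrist [0.125 0.54  0.373] [[0.339, -0.908, -0.244], [0.941, 0.327, 0.091], [-0.003, -0.261, 0.965]] [[290.6, 0.0, 280.5], [0.0, 290.6, 211.3], [0.0, 0.0, 1.0]] [-0.00462552  0.          0.          0.          0.        ]
0.15 [[-9.40482099e-01  3.39843099e-01 -2.99909751e-04]
 [ 3.39843228e-01  9.40481598e-01 -9.71875638e-04]
 [-4.82256276e-05 -1.01595394e-03 -9.99999483e-01]]
```

View pics/side0.png

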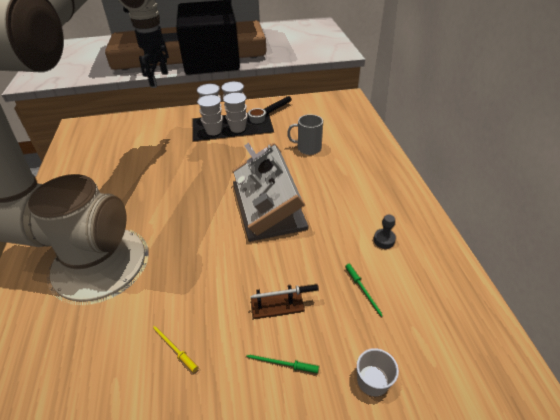

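View pics/top0.png

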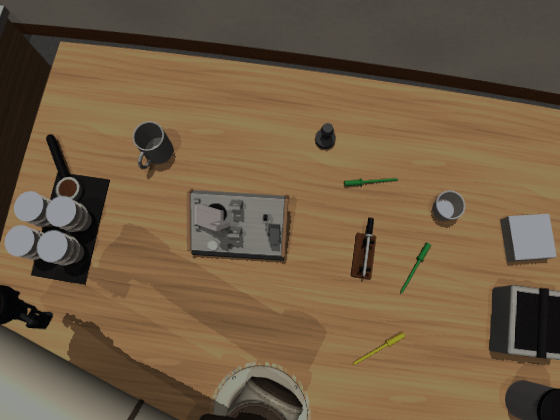

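View pics/wrist0.png

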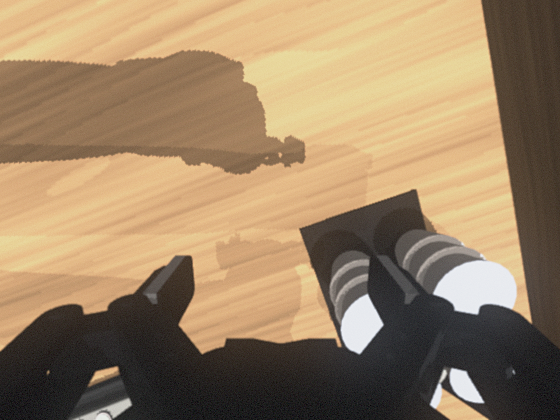

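Run:
```python
from h import *
crop('top0',180,180,115,90,6.9,'a1'); crop('top0',340,205,60,80,7,'a2'); crop('side0',225,135,90,110,5.4,'a3'); crop('side0',240,270,90,55,8,'a4')
d=load('top0')
for uv in [(240,225),(367,245),(150,150),(326,138),(449,207),(70,240)]: print(uv,onz(d,uv,0.05).round(3))
```

```text
(240, 225) [0.464 0.122 0.05 ]
(367, 245) [ 0.46  -0.214  0.05 ]
(150, 150) [0.634 0.404 0.05 ]
(326, 138) [ 0.739 -0.071  0.05 ]
(449, 207) [ 0.594 -0.424  0.05 ]
(70, 240) [0.356 0.565 0.05 ]
```

View pics/a1.png

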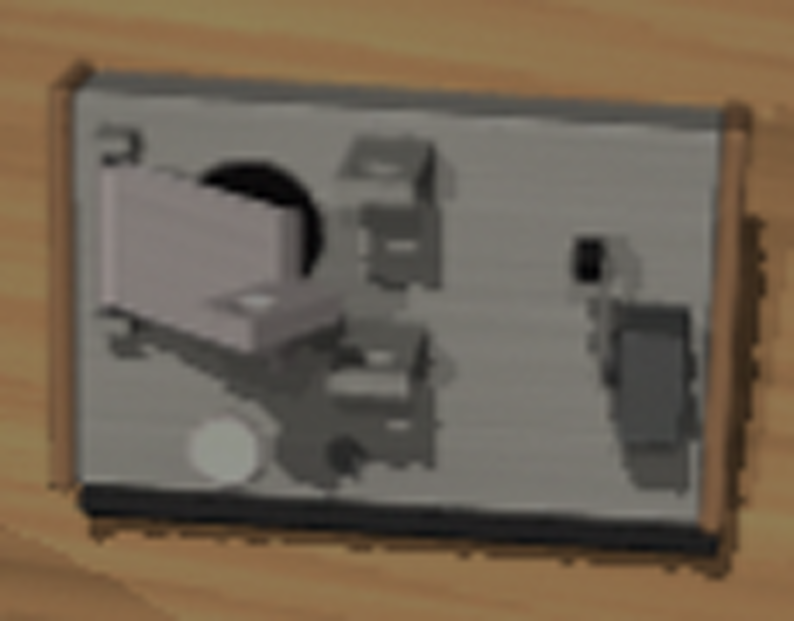

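View pics/a2.png

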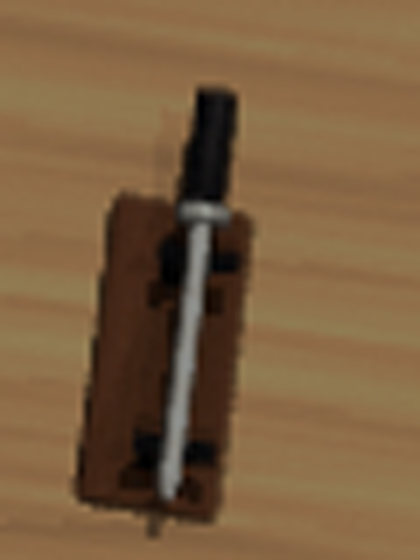

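View pics/a3.png

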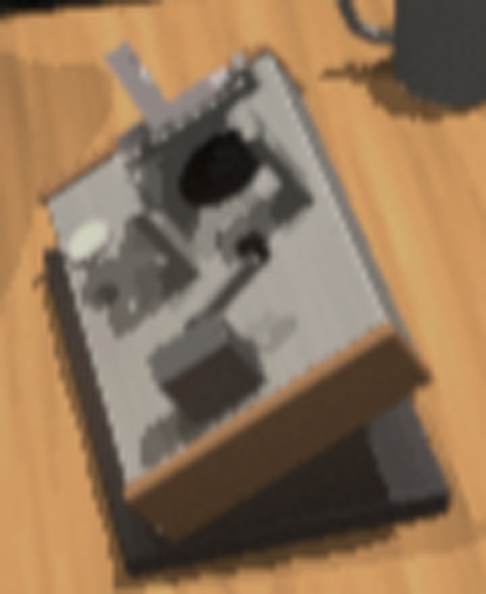

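View pics/a4.png

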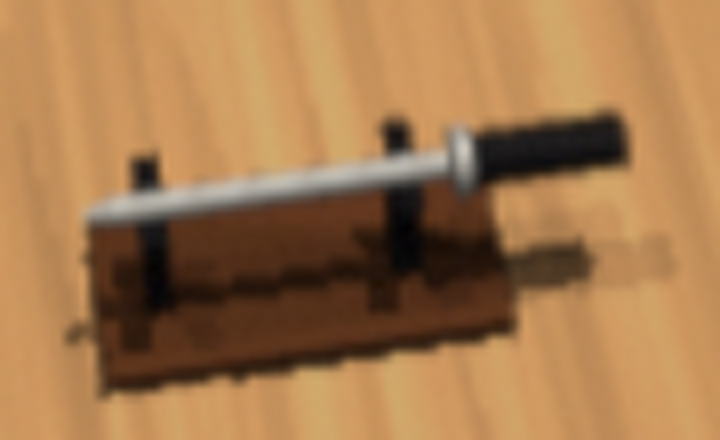

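```bash
cat >> h.py <<'E'
from scipy.optimize import least_squares
def tri(obs):
    A=np.zeros((3,3));b=np.zeros(3)
    for d,uv in obs:
        o,v=ray(d,uv);M=np.eye(3)-np.outer(v,v);A+=M;b+=M@o
    p=np.linalg.solve(A,b); return p,[(proj(d,p)[0]-uv).round(1).tolist() for d,uv in obs]
def deckT(yaw,p,tilt=30):
    c,s=np.cos(yaw),np.sin(yaw);t=np.radians(tilt)
    R=np.array([[c,-s,0],[s,c,0],[0,0,1]])@np.array([[np.cos(t),0,-np.sin(t)],[0,1,0],[np.sin(t),0,np.cos(t)]])
    return R,np.array(p)
E
python3 - <<'E'
from h import *
t=load('top0');s=load('side0')
A=lambda x,y:np.array([180+x/6.9,180+y/6.9]); B=lambda x,y:np.array([225+x/5.4,135+y/5.4])
print(tri([(t,A(588,258)),(s,B(252,250))]))
print('ball',tri([(t,A(228,450)),(s,B(88,238))]))
# deck from top: roller + two lug holes
r,_=tri([(t,A(588,258)),(s,B(252,250))])
obs=[((39,0,42),A(383,168)),((-31,0,42),A(380,355)),((12,-74,45),A(588,258))]
def f(q):
    R,p=deckT(q[3],q[:3]); e=[]
    for P,uv in obs: e+=list(proj(t,R@(np.array(P)/1000)+p)[0]-uv)
    e+=list(proj(s,R@(np.array([12,-74,45])/1000)+p)[0]-B(252,250)); return e
S=least_squares(f,[.46,.12,.1,0]); print(S.x.round(4),np.round(S.fun,1))
# camera in tool
w=load('wrist0');Rt=ctrl.read_tcp_rot();pt=ctrl.read_tool_pos()
print((np.array(Rt).T@w['orientation']).round(4).tolist(),(np.array(Rt).T@(w['position']-pt)).round(4))
# rod
A2=lambda x,y:np.array([340+x/7,205+y/7]); B2=lambda x,y:np.array([240+x/8,270+y/8])
print('flange shaftside',tri([(t,A2(201,216)),(s,B2(456,160))]))
print('tip',tri([(t,A2(169,497)),(s,B2(88,216))]))
print('end',tri([(t,A2(217,90)),(s,B2(622,138))]))
for n,P in [('t',A2(201,216)),('tip',A2(169,497)),('end',A2(217,90))]: print(n,onz(t,P,.052).round(4))
for n,P in [('t',B2(456,160)),('tip',B2(88,216)),('end',B2(622,138))]: print(n,onz(s,P,.052).round(4))
E
```

```text
(array([0.47412433, 0.05273847, 0.15417882]), [[0.1, -0.8], [-0.7, 0.2]])
ball (array([0.40050278, 0.17935724, 0.07123707]), [[0.1, -1.1], [-1.0, 0.3]])
[0.4785 0.1265 0.1098 0.1   ] [-0.3 -0.3 -0.2  0.2  0.5 -0.7 -0.8  0.3]
[[0.0006, 0.9654, 0.2606], [1.0, -0.0011, 0.0016], [0.0018, 0.2606, -0.9654]] [ 0.0664  0.0004 -0.1419]
flange shaftside (array([ 0.48626239, -0.21567112,  0.05235283]), [[0.1, -0.9], [-0.9, 0.3]])
tip (array([ 0.38112684, -0.21502915,  0.05223404]), [[0.0, -1.1], [-1.2, 0.4]])
end (array([ 0.53467383, -0.21675654,  0.0519147 ]), [[0.1, -0.6], [-0.7, 0.2]])
t [ 0.4841 -0.2158  0.052 ]
tip [ 0.3783 -0.2154  0.052 ]
end [ 0.5329 -0.2167  0.052 ]
t [ 0.4886 -0.215   0.052 ]
tip [ 0.384  -0.2144  0.052 ]
end [ 0.5364 -0.2165  0.052 ]
```

```bash
cat >> h.py <<'E'
TOOL=np.diag([-1.,1,-1])  # tool axes in deck frame
def dk(R,p,mm): return R@(np.array(mm)/1000)+p
E
python3 - <<'E'
from h import *
R,p=deckT(.1,[.4785,.1265,.1098])
print(solver.inverse_kinematics(dk(R,p,(70,15,150)),R@TOOL))
ctrl.move_pose(dk(R,p,(70,15,150)),R@TOOL)
shot('wrist','w1'); print(ctrl.read_t(),ctrl.read_tool_pos(),ctrl.read_ft_force())
E
```

```text
[ 21.40013896 -32.83078497 -21.80616588  71.95535065  -7.76167805
  13.65537295]
1.9 [0.46267577 0.14061158 0.27461019] [-0.27931058 -0.06390339 -1.24039309]
```

View pics/w1.png

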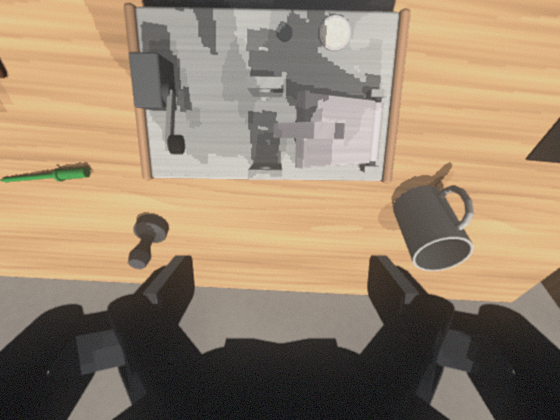

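Run:
```python
from h import *
crop('w1',120,0,150,195,3,'b1'); crop('w1',235,0,180,190,4.4,'b2')
```

```text
(no output)
```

View pics/b1.png

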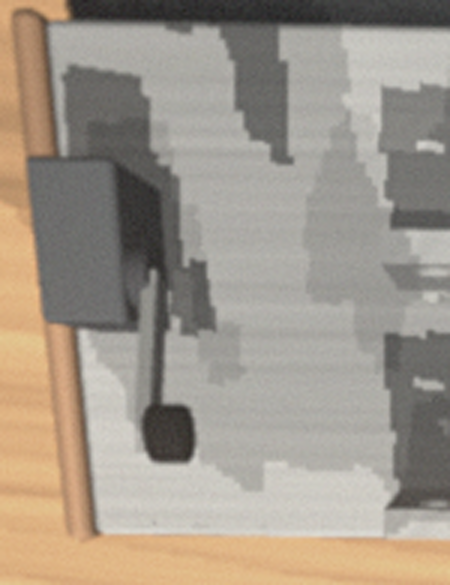

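View pics/b2.png

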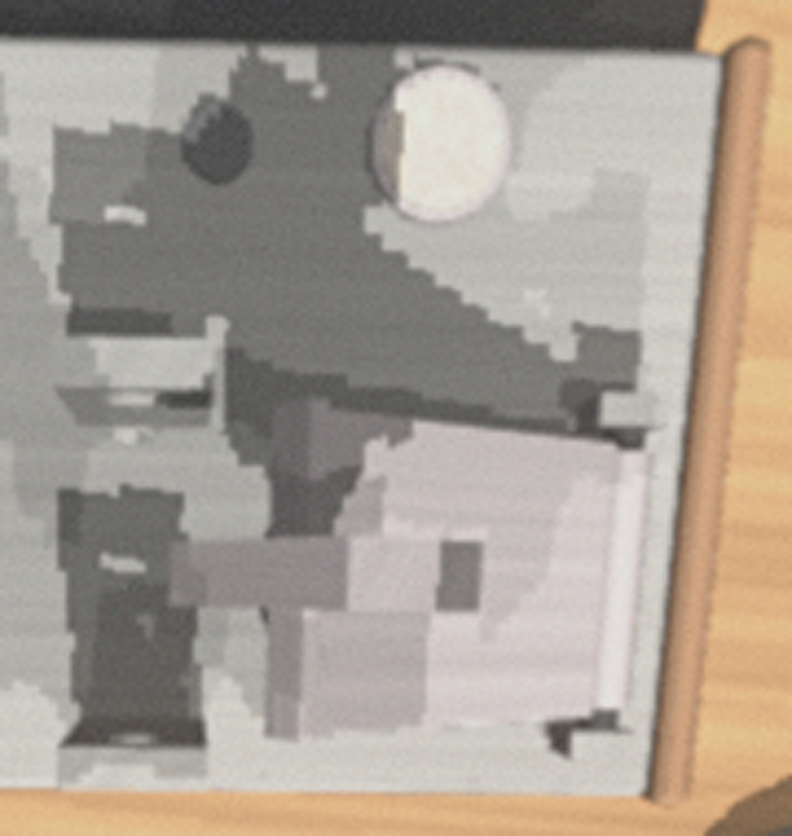

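```bash
cat > fit.py <<'E'
from h import *
t=load('top0');s=load('side0');w=load('w1')
A=lambda x,y:np.array([180+x/6.9,180+y/6.9]); B=lambda x,y:np.array([225+x/5.4,135+y/5.4])
C1=lambda x,y:np.array([120+x/3,y/3]); C2=lambda x,y:np.array([235+x/4.4,y/4.4])
W=[((31,14,56),C2(207,747)),((31,-14,56),C2(62,747)),((39,14,56),C2(207,788)),((39,-14,56),C2(58,788)),
((-31,14,56),C2(212,387)),((-31,-14,56),C2(58,387)),((12,-74,45),C1(170,433))]
T=[((39,0,42),A(383,168)),((-31,0,42),A(380,355)),((12,-74,45),A(588,258))]
S_=[((12,-74,45),B(252,250))]
def res(q,full=False):
    R,p=deckT(q[3],q[:3],q[4] if len(q)>4 else 30); o=[]
    for d,L in ((w,W),(t,T),(s,S_)):
        for P,uv in L: o.append(proj(d,dk(R,p,P))[0]-uv)
    # edges (row only)
    for x,uv in ((48,C2(300,792)),(-105,C2(300,44)),(48,C1(250,534))):
        y=0 if uv[0]>250 else -50
        o.append([0,proj(w,dk(R,p,(x,y,0)))[0][1]-uv[1]])
    return np.array(o)
for q0 in ([.478,.126,.11,.1],[.478,.126,.11,.1,30]):
    S=least_squares(lambda q:res(q).ravel(),q0,x_scale=[.01,.01,.01,.05,1][:len(q0)],loss='soft_l1'); print(S.x.round(4)); print(res(S.x).round(1).tolist())
Sw=least_squares(lambda q:np.r_[res(q)[:7].ravel(),res(q)[-3:].ravel()],[.478,.126,.11,.1],x_scale=[.01,.01,.01,.05]);print('wrist only',Sw.x.round(4)); print(res(Sw.x).round(1).tolist())
E
python3 fit.py
```

```text
[0.4812 0.1301 0.1074 0.0826]
[[0.0, -0.0], [-1.1, -0.6], [-0.2, 0.3], [-0.1, -0.2], [0.3, 0.9], [-1.2, 0.2], [0.8, -0.5], [-1.4, -1.3], [-1.6, -0.9], [-0.9, -1.3], [-0.4, 0.1], [0.0, -0.5], [0.0, -1.5], [0.0, 0.8]]
[ 0.4815  0.1301  0.1079  0.0831 30.6496]
[[0.1, -0.2], [-1.1, -0.7], [-0.1, 0.2], [-0.1, -0.3], [0.3, 0.6], [-1.2, -0.0], [0.7, -0.5], [-1.4, -1.2], [-1.6, -0.9], [-0.9, -1.2], [-0.5, 0.0], [0.0, 0.1], [0.0, -0.5], [0.0, 1.4]]
wrist only [0.4815 0.1302 0.1071 0.0815]
[[0.1, 0.0], [-0.9, -0.5], [-0.0, 0.3], [0.1, -0.2], [0.5, 1.1], [-0.9, 0.4], [1.1, -0.5], [-1.4, -1.4], [-1.7, -1.0], [-0.9, -1.3], [-0.4, 0.2], [0.0, -0.5], [0.0, -1.1], [0.0, 0.8]]
```

```bash
cat >> h.py <<'E'
DR,DP=deckT(.0825,[.4813,.1301,.1072])
def gpt(x,r,h,th): # mm in deck
    return (x,100-r*np.cos(th)+h*np.sin(th),12+r*np.sin(th)+h*np.cos(th))
def gR(th): # rotation of plate frame in deck axes: x, y=from lug to hinge, z normal
    c,s=np.cos(th),np.sin(th)
    return np.array([[1,0,0],[0,c,s],[0,-s,c]])
def gpose(x,r,h,th,thr=None):
    return dk(DR,DP,gpt(x,r,h,th)), DR@gR(th if thr is None else thr)@TOOL
E
python3 - <<'E'
from h import *
t=load('top0');w=load('w1')
for th in (.6,.65,.7,.75,.8):
    print(th,((proj(t,dk(DR,DP,gpt(5,100,30,th)))[0]-180)*6.9).round(),[((proj(w,dk(DR,DP,gpt(x,r,h,th)))[0]-[235,0])*4.4).round().tolist() for x,r,h in ((-5,100,44),(5,100,44),(28,45,2),(-28,45,2))])
for th in (.85,.7,.5,.3,.1,0):
  for thr in (th,th*.6):
    P,R=gpose(0,45,10,th,thr); q=solver.inverse_kinematics(P,R); print(th,thr,None if q is None else np.round(q,0))
E
```

```text
0.6 [248. 292.] [[414.0, 539.0], [410.0, 611.0], [456.0, 725.0], [476.0, 426.0]]
0.65 [234. 294.] [[450.0, 539.0], [446.0, 612.0], [465.0, 726.0], [486.0, 425.0]]
0.7 [220. 296.] [[489.0, 539.0], [483.0, 613.0], [474.0, 727.0], [496.0, 424.0]]
0.75 [205. 298.] [[528.0, 539.0], [522.0, 614.0], [484.0, 728.0], [506.0, 424.0]]
0.8 [190. 299.] [[569.0, 539.0], [562.0, 615.0], [494.0, 729.0], [517.0, 423.0]]
0.85 0.85 [ 51.  13.  -5. 100. -49.  73.]
0.85 0.51 [ 47.  -8. -19.  79. -41.  50.]
0.7 0.7 [ 49.   3. -12.  89. -47.  62.]
0.7 0.42 [ 44. -13. -23.  74. -37.  44.]
0.5 0.5 [ 45.  -9. -21.  76. -41.  47.]
0.5 0.3 [ 40. -20. -28.  68. -31.  36.]
0.3 0.3 [ 40. -20. -29.  66. -31.  35.]
0.3 0.18 [ 36. -26. -32.  62. -24.  29.]
0.1 0.1 [ 32. -29. -35.  59. -19.  25.]
0.1 0.06 [ 31. -30. -36.  58. -16.  23.]
0 0 [ 28. -32. -38.  56. -11.  20.]
0 0.0 [ 28. -32. -38.  56. -11.  20.]
```

Run:
```python
from h import *
grasp(40)
P,R=gpose(0,44,60,.75); ctrl.move_pose(P,R)
P,R=gpose(0,44,12,.75); ctrl.servo_line(P,speed=.12)
print(ctrl.read_t(),ctrl.read_ft_force(),ctrl.read_grip_width())
f0=np.array(ctrl.read_ft_force())
ths=[.66,.55,.44,.33,.22,.11,.03]
for th in ths:
    P,R=gpose(0,44,2.5,th); ctrl.servo_line(P,speed=.09,frame=R)
    print(th,(DR.T@(np.array(ctrl.read_ft_force())-f0)).round(1))
shot('wrist','w2');print(ctrl.read_t())
```

```text
4.1833 [ 0.0228737   0.33870315 -0.37707261] 1.0599810783197909e-05
0.66 [ 0.3 -0.   0.7]
0.55 [ 0.1 -0.3 -0.3]
0.44 [ 0.  -0.9  0.7]
0.33 [-0.8 -0.2  0.7]
0.22 [ 0.  -1.   0.2]
0.11 [0.  0.3 0.6]
0.03 [-4.8  0.3 15.7]
6.125
```

View pics/w2.png

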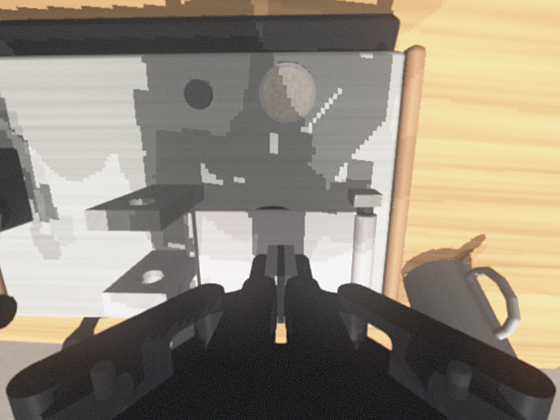

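Run:
```python
from h import *
w=load('w2')
for P in ((-31,0,42),(-35,0,56),(-5,0,42),(5,0,42),(0,0,56),(31,0,42),(35,0,56),(0,55,14)): print(P,proj(w,dk(DR,DP,P))[0].round())
crop('w2',60,160,240,190,3.3,'c1')
```

```text
(-31, 0, 42) [145. 218.]
(-35, 0, 56) [126. 219.]
(-5, 0, 42) [152. 274.]
(5, 0, 42) [155. 293.]
(0, 0, 56) [138. 301.]
(31, 0, 42) [161. 341.]
(35, 0, 56) [148. 371.]
(0, 55, 14) [277. 259.]
```

View pics/c1.png

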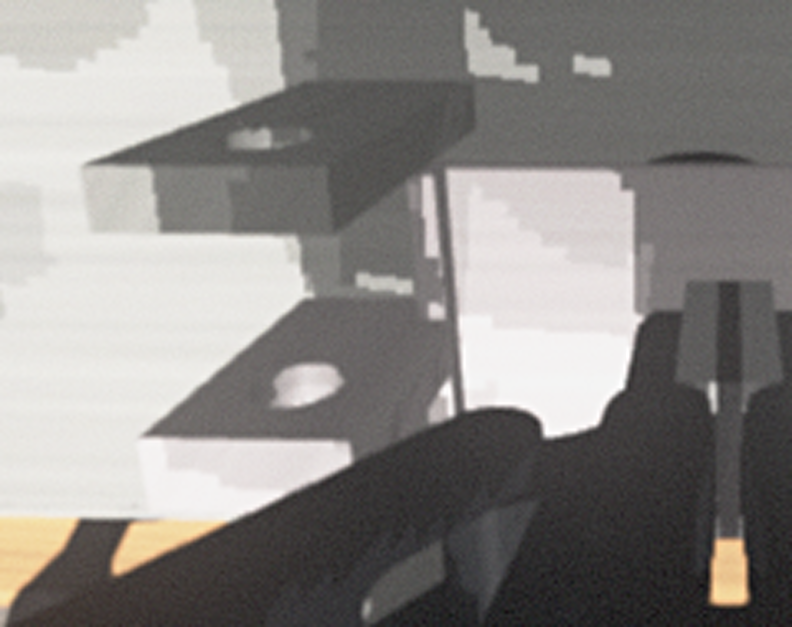

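Run:
```python
from h import *
p=np.array(ctrl.read_tool_pos()); P,R=gpose(0,44,2.5,.03)
print('actual',(DR.T@(p-DP)*1000).round(2),'cmd',(DR.T@(P-DP)*1000).round(2),DR.T@np.array(ctrl.read_ft_force()))
print((np.array(ctrl.read_tcp_rot()).T@R).round(3).tolist())
P2=P-DR[:,2]*.001
ctrl.servo_line(P2,speed=.03)
p=np.array(ctrl.read_tool_pos());print('actual',(DR.T@(p-DP)*1000).round(2),DR.T@np.array(ctrl.read_ft_force()))
```

```text
actual [ 0.38 56.38 16.9 ] cmd [ 0.   56.09 15.82] [-5.25324371 -0.6672913  16.15041739]
[[1.0, 0.002, -0.001], [-0.002, 1.0, 0.003], [0.001, -0.003, 1.0]]
actual [ 0.47 56.42 16.73] [-9.62880351 -3.73875921 30.23305045]
```

Run:
```python
from h import *
P,R=gpose(0,44,70,.03); ctrl.servo_line(P,speed=.2)
T2=np.diag([1.,-1,-1])
q=solver.inverse_kinematics(dk(DR,DP,(-65,10,150)),DR@T2); print(q)
if q is not None:
    ctrl.move_pose(dk(DR,DP,(-65,10,150)),DR@T2); shot('wrist','w3')
print(ctrl.read_t(),ctrl.read_ft_force())
```

```text
None
6.8667 [ 0.5929561   0.44420082 -0.14074656]
```

Run:
```python
from h import *
w=load('w3')
print({P:proj(w,dk(DR,DP,P))[0].round(1).tolist() for P in [(31,14,56),(31,-14,56),(39,14,56),(39,-14,56),(-31,14,56),(-31,-14,56),(-39,14,56),(-39,-14,56),(12,-74,45),(48,0,0),(-105,0,0)]})
```

```text
Traceback (most recent call last):
  File "h.py", line 7, in load
    def load(tag): return dict(np.load(f'pics/{tag}.npz'))
                               ~~~~~~~^^^^^^^^^^^^^^^^^^^
FileNotFoundError: [Errno 2] No such file or directory: 'pics/w3.npz'
```

Run:
```python
from h import *
from scipy.spatial.transform import Rotation as Ro
tgt=dk(DR,DP,(0,0,40))
for tilt in (30,15,0,-10):
  Rd,_=deckT(.0825,DP,tilt)
  for yaw in (180,135,90,-90,-135):
    R=Rd@Ro.from_euler('z',yaw,degrees=True).as_matrix()@TOOL
    cam=tgt+Rd[:,2]*.26; tcp=cam-R@np.array([.0664,0,-.1419])
    q=solver.inverse_kinematics(tcp,R); print(tilt,yaw,None if q is None else np.round(q,0),tcp.round(3))
```

```text
30 180 None [0.345 0.119 0.211]
30 135 [  36.  -45.  -34.   75.  -15. -108.] [0.358 0.167 0.221]
30 90 [ 35. -38. -28.  74. -15. -63.] [0.397 0.19  0.244]
30 -90 [ 10. -45. -31.  74.  -3.  94.] [0.408 0.057 0.244]
30 -135 None [0.366 0.073 0.221]
15 180 [  21.  -32.  -21.   87.   -4. -164.] [0.367 0.121 0.239]
15 135 [  28.  -27.  -17.   86.   -6. -113.] [0.382 0.169 0.244]
15 90 [ 28. -20. -11.  85.  -6. -68.] [0.425 0.192 0.256]
15 -90 [  8. -25. -14.  85.  -1.  94.] [0.436 0.06  0.256]
15 -135 [ 12. -31. -19.  86.  -2. 142.] [0.39  0.075 0.244]
0 180 [  17.  -13.   -3.   99.    0. -167.] [0.395 0.123 0.26 ]
0 135 [  23.   -9.    0.   99.    0. -117.] [0.411 0.171 0.26 ]
0 90 [ 23.  -2.   6.  98.   0. -72.] [0.456 0.195 0.26 ]
0 -90 [ 8. -5.  3. 98.  0. 93.] [0.467 0.062 0.26 ]
0 -135 [ 11. -11.  -2.  99.   0. 141.] [0.418 0.078 0.26 ]
-10 180 [  15.    0.    9.  108.    2. -169.] [0.417 0.125 0.27 ]
-10 135 [  20.    4.   12.  108.    3. -120.] [0.432 0.173 0.266]
-10 90 [ 21.  11.  19. 108.   3. -74.] [0.476 0.196 0.258]
-10 -90 [  7.   8.  15. 108.   0.  92.] [0.487 0.064 0.258]
-10 -135 [ 10.   2.  10. 108.   1. 140.] [0.44  0.08  0.266]
```

Run:
```python
from h import *
from scipy.spatial.transform import Rotation as Ro
tgt=dk(DR,DP,(0,0,40))
Rd,_=deckT(.0825,DP,15)
R=Rd@Ro.from_euler('z',180,degrees=True).as_matrix()@TOOL
cam=tgt+Rd[:,2]*.26; tcp=cam-R@np.array([.0664,0,-.1419])
ctrl.move_pose(tcp,R); w=shot('wrist','w3'); open_jaws(); print(ctrl.read_t())
print({P:proj(w,dk(DR,DP,P))[0].round(1).tolist() for P in [(31,14,56),(31,-14,56),(39,14,56),(39,-14,56),(-31,14,56),(-31,-14,56),(-39,14,56),(-39,-14,56),(12,-74,45),(48,0,0),(-105,0,0)]})
```

```text
10.4583
{(31, 14, 56): [262.4, 96.2], (31, -14, 56): [299.2, 96.2], (39, 14, 56): [262.1, 84.8], (39, -14, 56): [299.5, 84.8], (-31, 14, 56): [264.6, 172.0], (-31, -14, 56): [296.8, 172.0], (-39, 14, 56): [264.8, 180.5], (-39, -14, 56): [296.6, 180.5], (12, -74, 45): [370.1, 118.5], (48, 0, 0): [280.7, 66.1], (-105, 0, 0): [280.6, 212.7]}
```

View pics/w3.png

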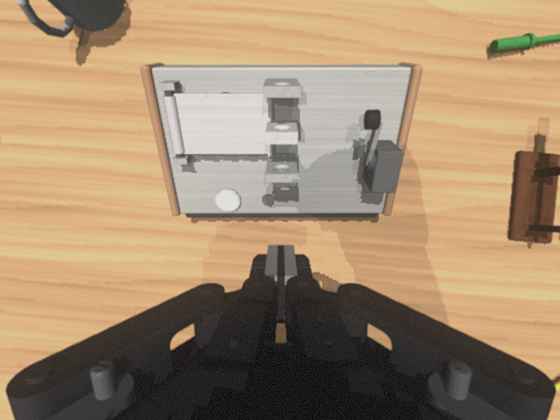

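Run:
```python
from h import *
crop('w3',240,55,150,150,5,'d1')
```

```text
(no output)
```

View pics/d1.png

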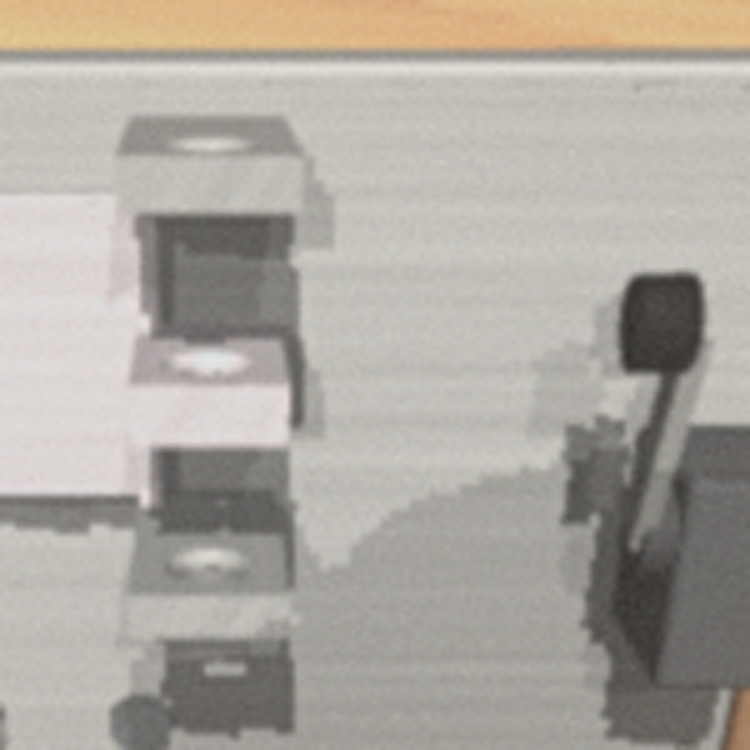

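```bash
cat > fit2.py <<'E'
from h import *
from fit import w,W,C1,C2,t,s,T,S_
from scipy.spatial.transform import Rotation as Ro
w3=load('w3');w2=load('w2'); D=lambda x,y:np.array([240+x/5,55+y/5]); E=lambda x,y:np.array([60+x/3.3,160+y/3.3])
W3=[((39,14,56),D(117,153)),((39,-14,56),D(306,155)),((31,14,56),D(118,213)),((31,-14,56),D(303,213)),((-31,14,56),D(124,593)),((-31,-14,56),D(293,593)),((-39,14,56),D(122,640)),((-39,-14,56),D(290,640)),((12,-74,45),D(663,320)),((48,0,0),D(205,55))]
W2=[((-39,-14,56),E(86,163)),((-31,-14,56),E(92,230)),((-31,14,56),E(332,232)),((-39,14,56),E(330,165)),((-5,-13,56),E(143,437)),((-5,13,56),E(352,440))]
tip=dk(DR,DP,(.45,56.4,16.9))
def mod(d,o,r):
    R=np.array(d['orientation']); return dict(d,position=d['position']+R@(np.array(o)),orientation=R@Ro.from_rotvec(r).as_matrix())
def res(q):
    R,p=deckT(q[3],q[:3]); o=[]
    for d,L in ((w,W),(w3,W3),(w2,W2)):
        dm=mod(d,q[4:7],q[7:10])
        for P,uv in L: o.append((proj(dm,dk(R,p,P))[0]-uv))
    return np.array(o)
def f(q):
    R,p=deckT(q[3],q[:3])
    return np.r_[res(q).ravel()/.7, np.array(q[4:7])/.002, np.array(q[7:10])/.005, ((R.T@(tip-p))[2]-.014)/.0005]
S=least_squares(f,[.4813,.1301,.1072,.0825]+[0]*6,x_scale=[.01]*3+[.05]+[.002]*3+[.005]*3)
print(S.x.round(4)); print(res(S.x).round(1).tolist()); J=S.jac;print('sd',np.sqrt(np.diag(np.linalg.inv(J.T@J)))[:4].round(5))
R,p=deckT(S.x[3],S.x[:3]); print('tip',R.T@(tip-p)*1000,'shift in deck',DR.T@(p-DP)*1000)
E
python3 fit2.py | tail -5
```

```text
[ 4.797e-01  1.297e-01  1.095e-01  8.500e-02 -6.000e-04  0.000e+00
  5.000e-04 -2.000e-04 -1.000e-04 -2.000e-04]
[[0.6, 0.1], [-0.8, -0.4], [0.4, 0.5], [0.2, 0.1], [0.7, 0.3], [-1.1, -0.3], [0.5, -0.3], [-0.3, 0.4], [-0.4, -0.1], [-0.2, -0.2], [-0.2, -0.2], [0.8, 0.0], [-0.5, -0.0], [1.5, -0.9], [-0.2, -0.9], [-0.8, 0.6], [0.5, 0.9], [-1.2, 0.0], [0.7, 0.4], [1.4, 0.4], [-0.3, -0.1], [-0.9, -0.4], [0.1, -0.2]]
sd [0.00023 0.00019 0.00047 0.00505]
tip [ 0.79965332 56.6492251  14.04194628] shift in deck [-0.22900856 -0.23348905  2.78839944]
```

```bash
cat >> h.py <<'E'
DR,DP=deckT(.085,[.4797,.1297,.1095])
def down(yaw):
    c,s=np.cos(yaw),np.sin(yaw); return np.array([[c,-s,0],[s,c,0],[0,0,1]])@TOOL
E
python3 - <<'E'
from h import *
ctrl.move_pose([.50,-.2155,.19],down(-.008)); shot('wrist','w4'); print(ctrl.read_t(),ctrl.read_joint_positions())
w=load('w4')
for P in ((.486,-.2155,.052),(.381,-.215,.052),(.5347,-.2165,.052)): print(proj(w,P))
E
```

```text
12.6167 [-2.32756310e+01  3.50861160e+00  3.96778328e+00  9.04325942e+01
  1.45571690e-03 -2.28871215e+01]
[[279.8259835  188.23827266]]
[[279.60279489  71.17073813]]
[[279.16376143 235.27326216]]
```

View pics/w4.png

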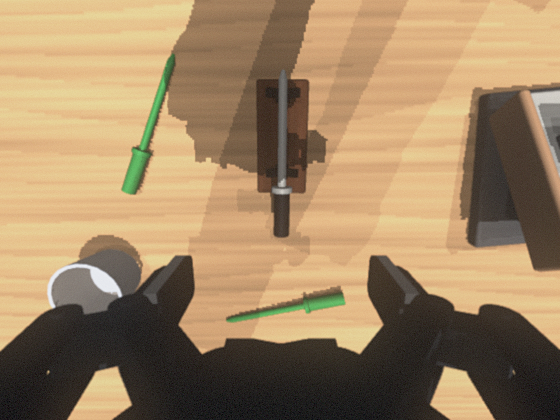

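Run:
```python
from h import *
crop('w4',250,60,65,185,4,'e1'); w=load('w4')
```

View pics/e1.png

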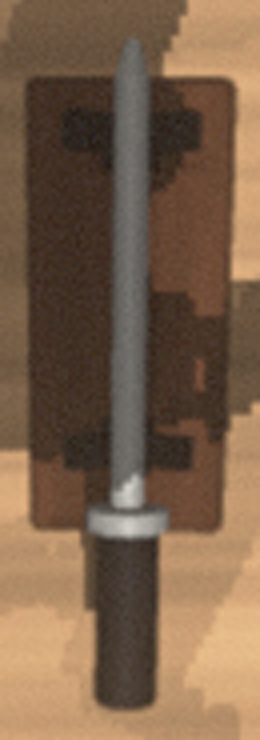

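Run:
```python
from h import *
w=load('w4'); w['position']=w['position']+w['orientation']@np.array([-.0006,0,.0005])
for uv in ((283,69.5),(282,187.3),(281.5,235.5)): print(onz(w,uv,.052).round(4))
```

```text
[ 0.3794 -0.2126  0.052 ]
[ 0.485 -0.214  0.052]
[ 0.535  -0.2147  0.052 ]
```

```bash
cat >> h.py <<'E'
def rodpose(X,y=0,z=0,G=30,off=17,T=TOOL,Rx=np.eye(3)):
    """TCP pose for rod origin at deck (39+X, y, 42+z)"""
    return dk(DR,DP,(39+X+G,y,42+z-off)),DR@Rx@T
E
python3 - <<'E'
from h import *
for X in (180,150,130,115,60,0):
    for z in (0,50):
        P,R=rodpose(X,0,z); q=solver.inverse_kinematics(P,R); print(X,z,P.round(3),None if q is None else np.round(q,0))
yaw=-.0135; c=np.array([.4848+.030*np.cos(yaw),-.214+.03*np.sin(yaw),.035])
ctrl.move_pose(c+[0,0,.05],down(yaw)); f=ctrl.read_ft_force()
ctrl.servo_line(c,speed=.1)
print(ctrl.read_t(),f,ctrl.read_ft_force())
shot('wrist','w5')
grasp(60); print(ctrl.read_grip_width(),ctrl.read_tool_pos()-c,ctrl.read_ft_force(),ctrl.read_t())
E
```

```text
180 0 [0.682 0.147 0.256] [14. -4. -3. 62. -5.  8.]
180 50 [0.657 0.145 0.299] [14. -7. -0. 67. -5.  8.]
150 0 [0.656 0.145 0.241] [14. -8. -8. 60. -5.  8.]
150 50 [0.631 0.143 0.284] [ 15. -11.  -5.  66.  -5.   9.]
130 0 [0.639 0.143 0.231] [ 15. -10. -11.  60.  -5.   9.]
130 50 [0.614 0.141 0.274] [ 15. -13.  -9.  65.  -5.   9.]
115 0 [0.626 0.142 0.223] [ 15. -12. -14.  59.  -5.   9.]
115 50 [0.601 0.14  0.266] [ 16. -15. -11.  65.  -5.   9.]
60 0 [0.579 0.138 0.196] [ 16. -19. -22.  58.  -6.  10.]
60 50 [0.554 0.136 0.239] [ 17. -22. -19.  63.  -6.  10.]
0 0 [0.527 0.134 0.166] [ 18. -26. -30.  57.  -6.  11.]
0 50 [0.502 0.132 0.209] [ 18. -30. -27.  63.  -7.  12.]
13.7667 [ 0.20555299  0.00411619 -0.04141631] [ 0.3267538   0.02461946 -0.16840491]
0.014019824090998827 [ 4.47560561e-05 -5.39805853e-05  9.42589809e-05] [ 0.59890602 -0.44084312  0.40884126] 14.4667
```

View pics/w5.png

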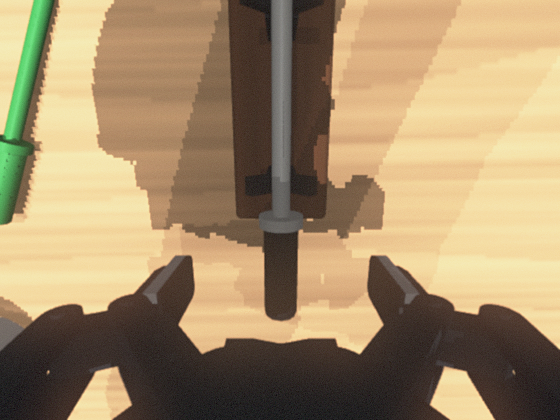

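Run:
```python
from h import *
p=np.array(ctrl.read_tool_pos())
ctrl.servo_line(p+[0,0,.12],speed=.2)
P,R=rodpose(180,0,50); ctrl.move_pose(P,R)
P,R=rodpose(118,0,0); ctrl.servo_line(P,speed=.15)
print(ctrl.read_grip_width(),ctrl.read_t(),ctrl.read_ft_force()); shot('wrist','w6'); 
w=load('w6')
for x in (-105,-97,-50,0): print(x,proj(w,dk(DR,DP,(39+118+x,0,42)))[0].round(1))
for P in ((39,0,42),(39,14,56),(39,-14,56)): print(P,proj(w,dk(DR,DP,P))[0].round(1))
crop('w6',230,0,110,200,4,'f1')
```

```text
0.014394342648331572 17.4083 [ 0.66341056 -0.36140556  0.05282058]
-105 [280.3 -68.4]
-97 [280.2 -41.8]
-50 [280.2  96. ]
0 [280.2 214.8]
(39, 0, 42) [ 280.3 -113.8]
(39, 14, 56) [ 327.  -151.8]
(39, -14, 56) [ 233.4 -151.8]
```

View pics/w6.png

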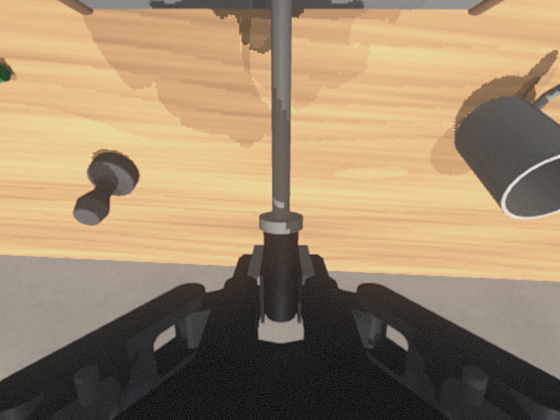

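View pics/f1.png

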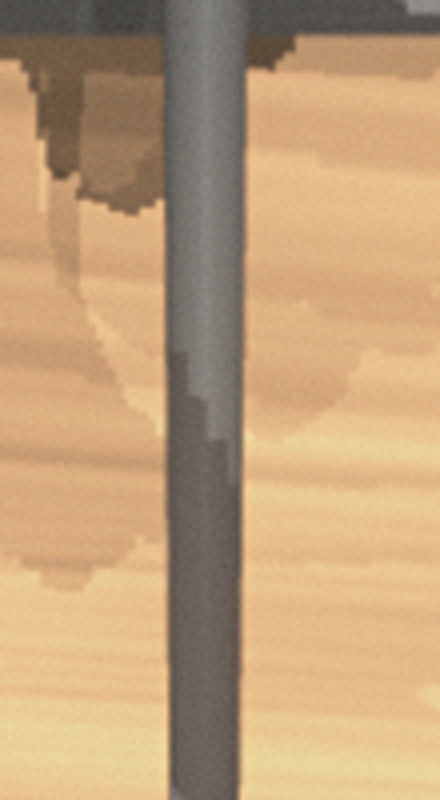

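Run:
```python
from h import *
for n in ('side','top'):
    d=shot(n,n+'1')
    for P in ((39,0,42),(39+13,0,42),(39+118,0,42),(12,-74,45)): print(n,P,proj(d,dk(DR,DP,P))[0].round(1))
crop('side1',225,115,120,110,6,'g1'); crop('top1',190,150,110,110,6,'g2')
```

```text
side (39, 0, 42) [273.1 159.3]
side (52, 0, 42) [277.1 156.6]
side (157, 0, 42) [310.  134.7]
side (12, -74, 45) [270.7 180.9]
top (39, 0, 42) [234.1 203.5]
top (52, 0, 42) [234.2 198.2]
top (157, 0, 42) [235.3 154.6]
top (12, -74, 45) [264.4 216.5]
```

View pics/g1.png

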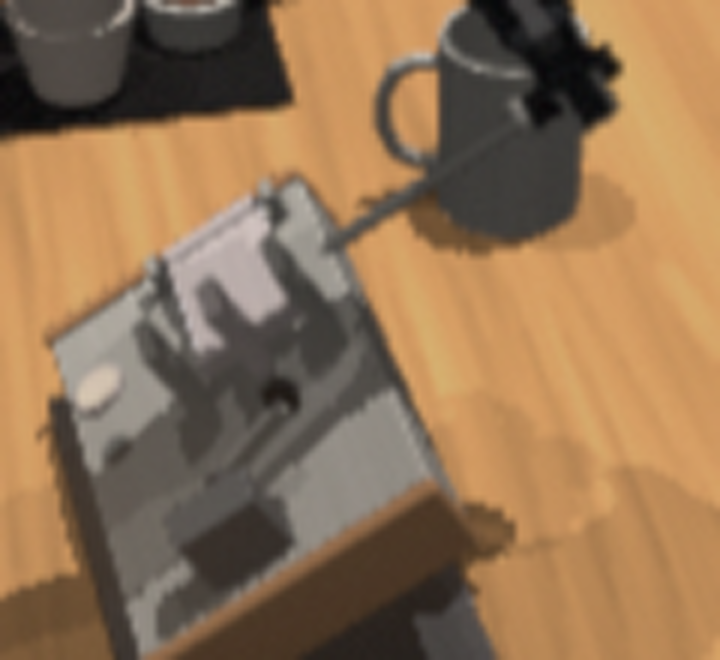

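View pics/g2.png

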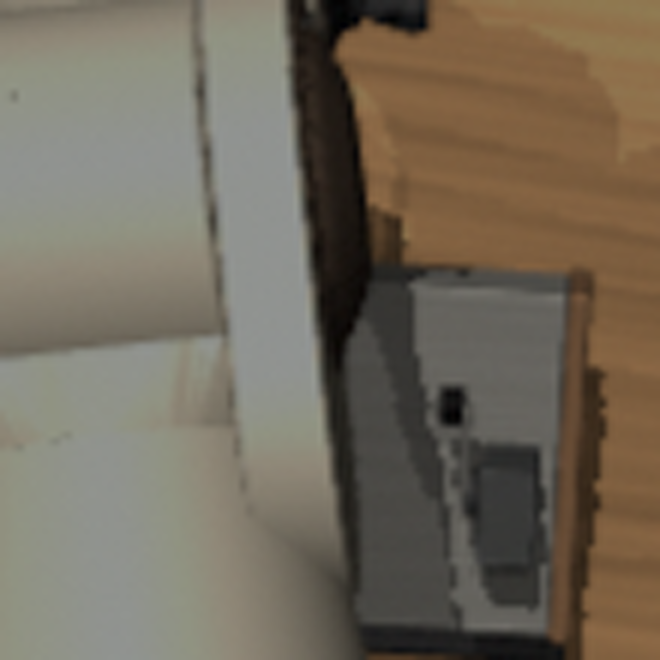

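```bash
cat >> h.py <<'E'
def adv(Xs,y=0,z=0,lim=8,speed=.06,f0=None,Rx=np.eye(3)):
    for X in Xs:
        P,R=rodpose(X,y,z,Rx=Rx); ctrl.servo_line(P,speed=speed,frame=R)
        f=DR.T@(np.array(ctrl.read_ft_force()))-f0; a=DR.T@(np.array(ctrl.read_tool_pos())-P)*1000
        print(X,'f',f.round(1),'err',a.round(2),flush=True)
        if abs(f[0])>lim or np.linalg.norm(f)>lim*2: print('STOP');return X
    return None
E
python3 - <<'E'
from h import *
f0=DR.T@np.array(ctrl.read_ft_force()); print(f0)
adv([110,105,101,97,93,88],f0=f0); np.save('f0.npy',f0); print(ctrl.read_t())
shot('wrist','w7'); crop('w7',200,0,160,220,3,'k1')
E
```

```text
[-0.65270519 -0.35034835 -1.28883142]
110 f [-0.2  0.2  0.3] err [-0.25  0.06  0.1 ]
105 f [ 1.   0.8 -0.3] err [-0.28  0.01  0.02]
101 f [ 0.2 -0.1  0.8] err [-0.22  0.02 -0.02]
97 f [1.4 0.2 0. ] err [-0.24 -0.   -0.01]
93 f [0.4 0.1 0.2] err [-0.24  0.02  0.  ]
88 f [-0.4 -0.2  0.9] err [-0.35 -0.01 -0.04]
19.0917
```

View pics/w7.png

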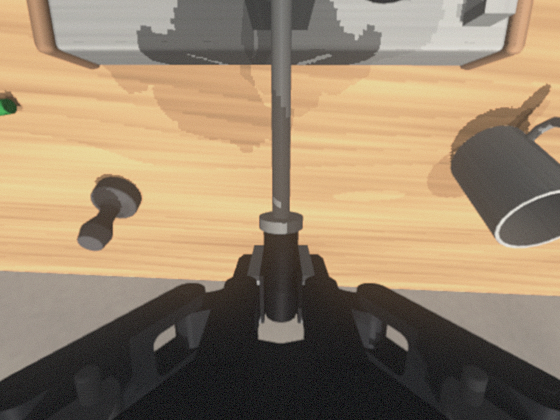

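Run:
```python
from h import *
f0=np.load('f0.npy')
adv([82,77,73,69,65,61,57],f0=f0); print(ctrl.read_t())
d=shot('side','side2'); crop('side2',225,115,120,110,6,'g3')
shot('wrist','w8')
```

```text
82 f [-0.3  0.4  0.5] err [-0.42 -0.01 -0.06]
77 f [-0.2  0.3  0.4] err [-0.32  0.01 -0.02]
73 f [0.5 0.8 0.1] err [-0.23  0.   -0.02]
69 f [-0.3  0.2  1.1] err [-0.24 -0.02 -0.03]
65 f [-0.4 -0.2  0.8] err [-0.23 -0.01 -0.01]
61 f [0.6 0.  0.8] err [-0.25 -0.01 -0.01]
57 f [0.6 0.7 0.6] err [-0.28  0.   -0.04]
20.8917
```

View pics/g3.png

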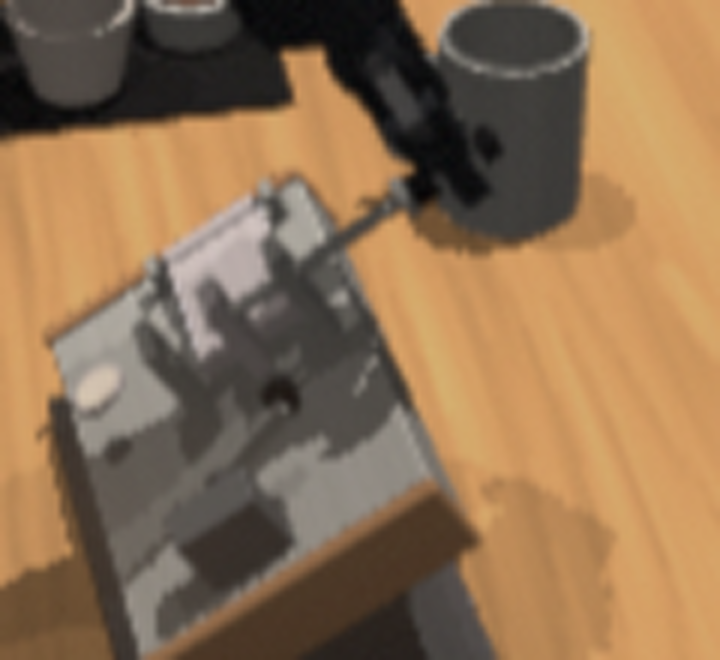

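View pics/w8.png

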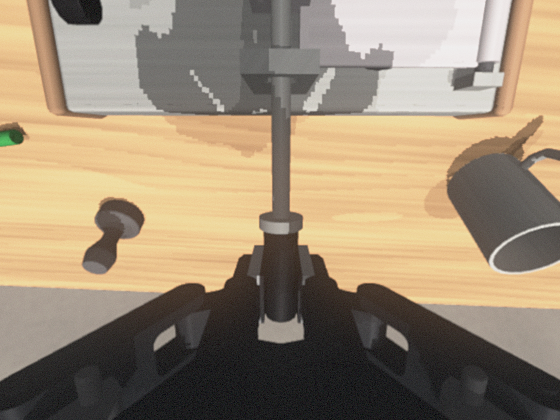

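Run:
```python
from h import *
f0=np.load('f0.npy')
adv([50,44,40,36,32,28,24,18,12,7,4,2,1,0,-1,-2,-3,-4],f0=f0,lim=7); print(ctrl.read_t(),ctrl.read_grip_width())
shot('wrist','w9')
```

```text
50 f [-0.4  1.3  0.2] err [-0.49 -0.   -0.08]
44 f [0.4 1.3 1. ] err [-0.37 -0.01 -0.02]
40 f [-1.2  0.1  0.4] err [-0.18  0.    0.  ]
36 f [-0.2  0.9  0.4] err [-0.25  0.   -0.05]
32 f [ 0.8 -0.7  0.2] err [-0.26 -0.   -0.04]
28 f [-0.1  0.5 -0.1] err [-0.24 -0.02 -0.03]
24 f [0.7 0.  0.4] err [-0.25 -0.03 -0.04]
18 f [-0.1  0.3  0.6] err [-0.41 -0.01 -0.05]
12 f [ 0.8 -0.1  0.9] err [-0.4   0.01 -0.04]
7 f [0.4 0.5 1.8] err [-0.28  0.   -0.02]
4 f [0.6 1.3 0.6] err [-0.15 -0.01 -0.02]
2 f [ 0.8  0.2 -0.3] err [-0.07 -0.01 -0.01]
1 f [ 0.2 -0.2  0.1] err [-0.01  0.01 -0.  ]
0 f [ 4.   0.8 -0.9] err [0.53 0.04 0.2 ]
-1 f [ 9.  -0.3 -3.1] err [1.52 0.01 0.46]
STOP
24.7583 0.013667299608970326
```

View pics/w9.png

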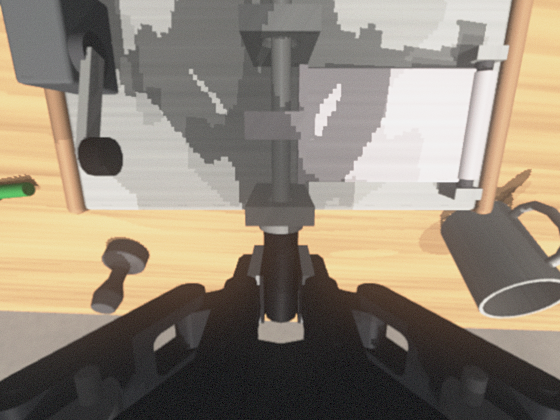

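Run:
```python
from h import *
P,R=rodpose(0.3); ctrl.servo_line(P,speed=.05)
open_jaws(); ctrl.hold(.3); print(ctrl.read_grip_width(),DR.T@np.array(ctrl.read_ft_force())-np.load('f0.npy'),ctrl.read_t())
p=np.array(ctrl.read_tool_pos()); ctrl.servo_line(p+DR[:,2]*.09,speed=.15)
shot('wrist','w10'); shot('side','side3'); crop('side3',225,115,120,110,6,'g4'); print(ctrl.read_t())
```

```text
0.08546319112361091 [-1.09591086  0.97695974  0.84790879] 26.05
26.9
```

View pics/w10.png

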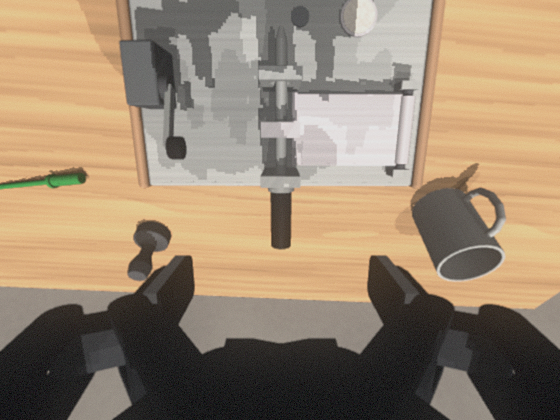

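View pics/g4.png

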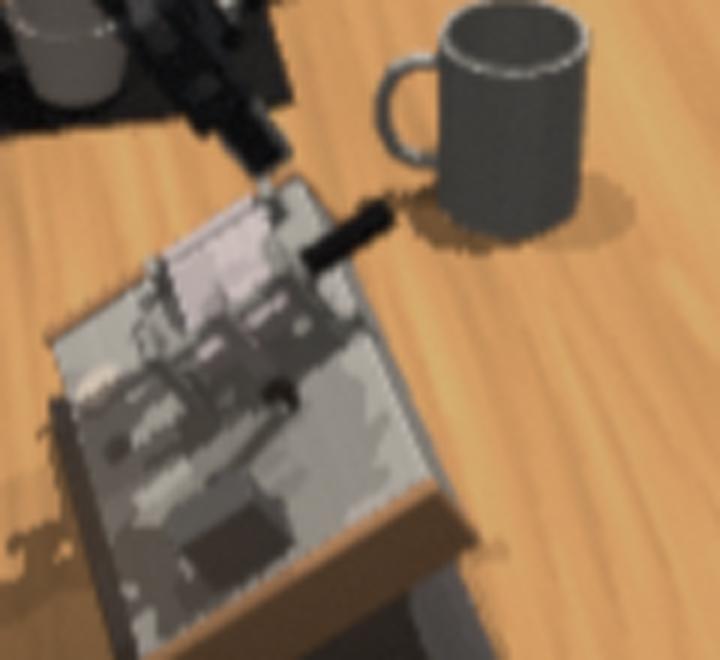

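Run:
```python
from h import *
grasp(40)
R=DR@TOOL
ctrl.move_pose(dk(DR,DP,(14,-74,90)),R)
f0=DR.T@np.array(ctrl.read_ft_force())
ctrl.servo_line(dk(DR,DP,(14,-74,58)),speed=.12)
for z in (54,50,46,42,39,37,36,35,34):
    ctrl.servo_line(dk(DR,DP,(14,-74,z)),speed=.06)
    f=DR.T@np.array(ctrl.read_ft_force())-f0; print(z,f.round(1),flush=True)
    if z==37: shot('wrist','w11')
    if f[2]>8: break
print(ctrl.read_t())
```

```text
54 [-1.1  0.8 -1. ]
50 [0.7 0.1 1.1]
46 [0.9 1.  2.6]
42 [ 1.2 -0.3  3.6]
39 [1.4 0.2 3.6]
37 [1.4 0.7 3.3]
36 [2.5 0.5 4.7]
35 [2.2 0.3 5.6]
34 [2.3 0.9 3.8]
30.85
```

View pics/w11.png

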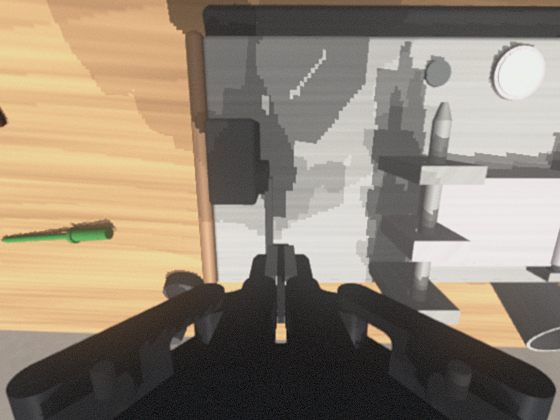

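Run:
```python
from h import *
f0=DR.T@np.zeros(3)
for z in (33,32,31,30):
    ctrl.servo_line(dk(DR,DP,(14.5,-74,z)),speed=.04)
    f=DR.T@np.array(ctrl.read_ft_force()); print(z,f.round(1),flush=True)
    if f[2]>9: break
ctrl.servo_line(dk(DR,DP,(14,-74,60)),speed=.12)
ctrl.servo_line(dk(DR,DP,(0,-74,130)),speed=.2)
ctrl.move_pose(dk(DR,DP,(40,-10,190)),DR@TOOL); ctrl.hold(.3)
shot('wrist','w12'); w=load('w12'); print(proj(w,dk(DR,DP,(12,-74,45))),ctrl.read_t())
print({P:proj(w,dk(DR,DP,P))[0].round(1).tolist() for P in ((39,0,42),(-66,0,42),(0,0,56))})
```

```text
33 [2.3 0.1 6.2]
32 [1.5 0.  5.6]
31 [ 1.7 -0.2  5.9]
30 [ 1.   0.6 12.4]
[[216.05258204 174.20963601]] 33.5833
{(39, 0, 42): [290.7, 200.3], (-66, 0, 42): [291.7, 89.8], (0, 0, 56): [291.5, 163.1]}
```

View pics/w12.png

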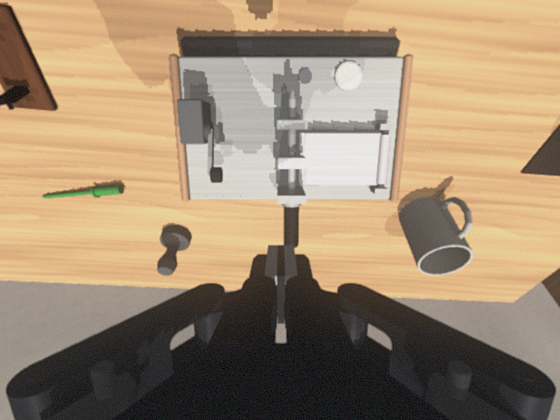

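Run:
```python
from h import *
print(ctrl.read_ft_force(),ctrl.read_t()); print(job.sign_off())
```

```text
[-0.71033656  0.51310617 -0.8026855 ] 33.5833
the job is handed in; nothing more can be done
None
```

I did all the steps in order and handed the job in at about 33.6 s; it returned no verdict.

- **Guard:** I pushed it shut until it pressed on its stop with about 30 N. The guard lug's hole then appeared about 3 pixels from where the model puts it when shut.
- **Deck height:** That contact showed the deck about 2.8 mm higher than my first camera estimate, so I refitted its pose before threading.
- **Rod:** I took it from its rest and threaded it through all three lugs with hardly any side force. The flange met the upper lug with about 9 N, within 1 mm of the expected depth, and I let go. Pictures afterwards show it through all three lugs, with the flange against the upper lug and the tip out beyond the lower one.
- **Switch:** I pressed the roller down to its end stop; the force rose to 12 N, which is past the click. The last picture shows it back within about 1 pixel of its rest position.
- **Last checks:** In the last picture the guard is shut, the rod is in place and the robot is clear of everything. The force readings were near zero, under 1 N on each axis. The pitcher and tamper stand upright where they were, judged by eye. The cup was not in that picture, but the arm only passed well above it.
- **Disagreement:** The top and side camera views were off by 1 to 3 pixels from the wrist camera and contact results. I relied on the wrist camera and contact, and the fit bore that out.

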